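# Brace the field V-block and hold a lens barrel in it

## Task

First, with the lens barrel still on its rest, swing the V-block stand's folding brace all the way out until it clicks home in its end detent. Then lift the lens barrel from its rest, lay it lengthwise and centred in the V and press it down so that it bears firmly on both sloping sides and the sprung saddle sinks about halfway, never to the bottom of its travel. Finish still holding it pressed like that, with the brace still out and the dish, flask and dropper bottle left alone.

Things in the scene. Friction and masses are not known exactly. Their poses are not given: they have to be found in the camera images.
- stand: V-block stand, fixed to the table: grey painted base plate 100 mm (x) by 130 mm (y) by 12 mm thick, with a round ear at its far +x, +y corner that carries the brace. Origin: centre of the plate's underside, on the table; z up. The V groove runs along its y axis; the brace is on its +x side.
- saddle (a joint): How far the sprung saddle (a grey plate that carries the aluminium V-block) has been pressed down, in m: 0 = up, 0.012 = bottomed on its stop. The spring holds 6 N at 0 and gains 1.2 N per mm; saddle, V-block and barrel together weigh about 5.5 N, so 6 mm needs a push of about 8 N.
- v_seat (a point): Moves with the V-block: where the centre of the barrel lies when it is seated centred in the V, 66 mm above the table with the saddle up. Its y axis is the direction of the V groove, its z axis is up. The V-block floats sideways (along the stand's x) by up to 4 mm either way on light springs, 0.4 N per mm, so that it centres itself under the barrel.
- v_near: The V's sloping side on the stand's -x side: two steel pads tilted 45 degrees, each 14 mm long along the groove, centred 36 mm either side of the middle; the 58 mm between them is open, so fingers can go down there to 38 mm above the table (top of the V-block's 60 mm wide foot; it sinks with the saddle). The pads' upper edges are about 64 mm above the table and 26 mm out from the middle of the V.
- v_far: The V's sloping side on the stand's +x side, the mirror image of v_near.
- brace (a joint): Angle of the folding brace in rad: 0 = folded along the stand's far side (pointing to the stand's -y), 1.57 = fully out against its stop (pointing to the stand's +x); grows counter-clockwise seen from above. The hinge is vertical and light (under 1 N at the post). From about 1.15 a sprung ball resists by about 1 to 1.5 N at the post, the peak is at 1.37, and past it the ball drives the brace on to 1.57 and holds it.
- brace_hinge (a point): Point on the brace's vertical hinge axis, 40 mm above the table, at x = +75 mm, y = +45 mm of the stand. Nothing here is higher than 30 mm.
- brace_post (a point): On the axis of the upright round post at the free end of the brace, 50 mm above the table and 85 mm from the hinge axis. The post is 16 mm thick, dark steel, and stands free from 25 mm (top of the brace's bar, 14 mm wide) to 62 mm above the table. Folded, it is about 32 mm clear of the saddle.
- rest: Grey plastic rest, fixed to the table: 60 by 120 mm plate 4 mm thick with two low notched cross-pieces at 40 mm either side of the middle (the 70 mm between them is open down to the plate, and they are no higher than 23 mm). The barrel starts lying in the notches along the rest's y axis. Origin: centre of the underside.
- barrel: Lens barrel: plain aluminium tube 32 mm thick and 110 mm long with black rings and glass at both ends, about 0.2 kg, loose. Origin at its centre, its y axis along the tube; its centre starts 30 mm above the table. Either end may go either way.
- dish: Bystander: clear round culture dish with lid, 60 mm across, 16 mm high; origin under its centre. Leave alone.
- flask: Bystander: conical glass flask, 82 mm across the foot, 130 mm high; origin under its centre. Leave alone.
- dropper: Bystander: white plastic dropper bottle, 38 mm thick, 95 mm high; origin under its centre. Leave alone.
There are look-alikes about, which are no part of the job. What is shaped like the barrel but blue is not meant.

How it is judged:
By the outcome, as a careful person would: the job done as asked, in the order asked, and still so for the second after the job is handed in, while the arm keeps its last pose, push and grip.
It also fails if it takes over 67 s, if anything falls off the work surface, if the arm or the gripper's body presses on something with over 40 N, if the wrist force passes 120 N, or if a joint passes its speed limit or range.

## Robot

A 6-joint arm with a two-finger parallel gripper is mounted at the origin on the work surface. World frame = base frame: x ahead of the robot, y to its left, z up, the work surface at z = 0. Lengths are in m, angles in degrees, forces in N, time in s.
With the tool pointing down it reaches from about 0.4 to 0.825 m from the base axis. Payload 7 kg.
Tool frame: the origin (TCP) lies midway between the tips of the shut fingers; the grasp point (between the pads) lies r.grasp_offset behind it (r.grasp_offset is the distance from the TCP to the grasp point, in m); z points along the fingers, y is the direction in which the jaws open and shut (so a half turn about z gives the same grasp; the last joint's range is limited). The gripper opens to 88 mm and grips with 3 to 60 N. Pads are 19 mm wide; open, the fingers measure 130 mm over their backs; the gripper's body (78 mm by 193 mm) begins 47 mm behind the grasp point.
Start: joints at [92.424, 20.546, 0.682, 0, -70.136, -16.507], TCP at [0.164, 0.655, 0.227] pointing down, gripper open.
Joint ranges: [-176.03, 176.03], [-82.01, 121.73], [-58.28, 71.71], [-173.87, 95.51], [-174.79, -0.11], [-173.66, 173.66]. Speed limits (degrees/s): [136.94, 136.94, 172.46, 180, 180, 180].

## Interface

Orientations are given as [roll, pitch, yaw] about the fixed x, y, z axes, in that order (R = Rz(yaw) Ry(pitch) Rx(roll)).
In Python, from plant import status, imaging, r gives the robot as it stands.
- The arm moves only by the tool apply_moves, never from a script. Its argument "moves" is a list of rows, each a list of 6 numbers: the shift along the tool's x, y, z in units of 200 mm (1.0 is 200 mm), then the turn, a rotation vector about the tool's x, y, z in units of 90 degrees (1.0 is 90 degrees). In form: [[tx, ty, tz, rx, ry, rz], ...]. A call has 1 to 12 rows; each row is the pose to reach, as a shift and turn from the pose measured when the call began, along the tool's axes at that moment; what a row does not reach only later rows make up. A row lasts 1/8 s, in which the tool goes at most 62.5 mm and 10.7 degrees, less where a joint would pass 70% of its speed; a pose out of reach is approached as far as the arm can. A call with a number of a shift or a turn outside -1 to 1 is refused whole. A call with a gripper value outside its range is refused whole. "hand" is the closure, from -1 (fully open) to 1 (shut), set as the call begins (left out, the last holds). The fingers move at their own pace and stop on an object; "grip_force" is the grip in N (left out, the last holds). Time passes only in rows, so rows that repeat a pose let the fingers close. It gives the time, the measured TCP pose, the force and the opening at its end, in the units of the state.
- status.get_state(): the state, without advancing time (a new reading comes with each control period).
- imaging.capture(name): name is "scene" or "top" or "wrist"; returns (picture, depth): 400x640x3 uint8, blue, green, red; 400x640 float32, m along the optical axis (not along the pixel's ray), 0 where there is no reading.
- imaging.camera_info(name): a dict with "fx", "fy", "cx", "cy" (pixels), "T" (4x4, takes a point from camera to world coordinates). Camera axes: x right, y up, looking along -z (the intrinsics and any distortion apply to the point x, -y, -z); pixel columns grow to the right and rows downward; lengths in m; the calibration is good to about 2 mm. A picture is of the moment at which its call begins: read the wrist's pose just before it. camera_info takes no time and is no camera call; for the wrist camera it gives the pose at the moment of the call.
- r.close_job(): hands the job in, once; it reports no verdict.
The state is a dict: "time_s": time; "joints": joint angles; "qd": joint speeds; "joint_torque": joint torques, N m; "tcp_pos": TCP position; "eef_rot": TCP orientation; "contact_force": force on the tool from outside, world axes, zero at the start; "moment": the same for the moment, N m; "gripper_width": finger opening in m.
Only numpy, scipy, OpenCV 4.12 (cv2) and the standard library are available. Lean on these libraries where they do the work, as an engineer would, in place of code of your own. Each camera call takes 0.05 s, during which the arm holds its last target.

## Working session

There is one attempt and no reset: what is moved stays moved. The work goes in short steps, Python scripts to look and compute and a tool call to move; the robot and the scene stay as the last step left them, time stands still between calls to the robot, and variables do not carry over. Pictures are saved under pics/ and viewed, and the job is handed in when it is done.

Besides the shell and the picture viewer there is one more tool, called after "Call:" in YAML: its name, and indented under it one key for each argument. apply_moves: Moves the arm, as the interface text tells. Its arguments: {"type":"object","properties":{"moves":{"type":"array","items":{"type":"array","items":{"type":"number"}}},"hand":{"type":"number"},"grip_force":{"type":"number"}},"required":["moves"]}

```bash
mkdir -p pics; ls; python3 - <<'E'
from plant import status, imaging, r
import cv2,numpy as np
s=status.get_state();print(s);print(r.grasp_offset)
for n in ["scene","top"]:
    p,d=imaging.capture(n);cv2.imwrite(f"pics/{n}0.png",p);np.savez(f"pics/{n}0.npz",p=p,d=d)
    i=imaging.camera_info(n);print(n,i)
E
```

```text
pics
{'time_s': 0.0, 'joints': array([ 9.24231620e+01,  2.05889815e+01,  6.35566622e-01, -1.84228860e-02,
       -7.01371629e+01, -1.65064954e+01]), 'qd': array([ 0.05016915, -0.04381444, -0.06970754,  0.00752816,  0.07623827,
        0.01545179]), 'joint_torque': array([-2.25912394e-03, -5.82713306e+01,  2.93063807e+01,  6.99730530e+00,
        7.10398905e-03, -1.50167266e-04]), 'tcp_pos': array([0.16417161, 0.65423734, 0.22566935]), 'eef_rot': array([ 1.79908234e+02, -9.13228706e-03, -1.40895994e+01]), 'contact_force': array([ 0.25620935, -0.17347955,  0.4861684 ]), 'moment': array([ 0.06894204, -0.01196484,  0.03987805]), 'gripper_width': 0.08771783508114636}
0.0188
scene {'fx': 451.38393201381353, 'fy': 451.38393201381353, 'cx': 322.46301466625243, 'cy': 193.40888160338864, 'T': array([[-2.09840051e-01, -6.72496314e-01,  7.09729428e-01,
         1.27416551e+00],
       [ 9.77735549e-01, -1.43890985e-01,  1.52736967e-01,
         1.82841807e-01],
       [-5.91381403e-04,  7.25978024e-01,  6.87717644e-01,
         8.88658341e-01],
       [ 0.00000000e+00,  0.00000000e+00,  0.00000000e+00,
         1.00000000e+00]])}
top {'fx': 459.07705551401557, 'fy': 459.07705551401557, 'cx': 320.52964654048594, 'cy': 199.4803173453879, 'T': array([[ 0.02634433,  0.99285852, -0.11635264,  0.29780089],
       [-0.9993303 ,  0.02911373,  0.02216641,  0.01819591],
       [ 0.02539556,  0.11569076,  0.99296058,  1.18544448],
       [ 0.        ,  0.        ,  0.        ,  1.        ]])}
```

View pics/scene0.png

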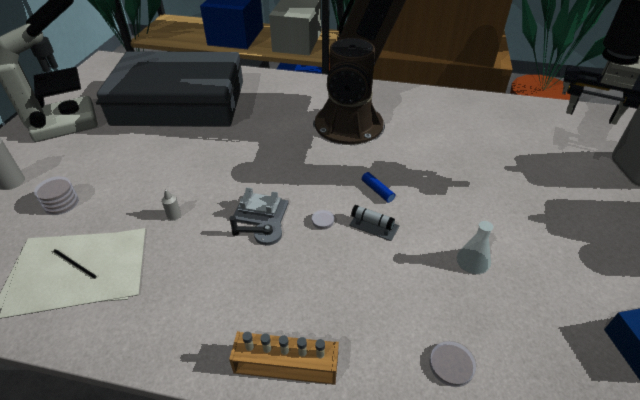

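View pics/top0.png

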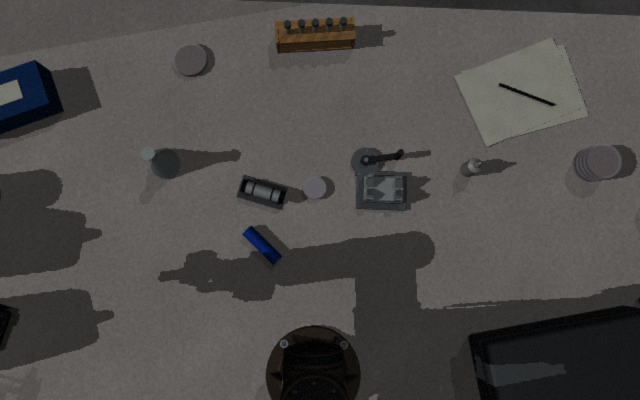

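Scene: the aluminium barrel on its grey rest is at scene (372,220) / top (262,191). The blue look-alike is at scene (378,186) / top (262,245). The stand is at top (382,188), with the brace post near (400,154) and the hinge near (366,160). The dish is at (315,187), the flask at (165,163) and the dropper at (473,168). I choose the aluminium one and check it in a close crop.

```bash
cat > h.py <<'E'
import numpy as np,cv2
from plant import status, imaging, r
def ray(i,u,v):
    d=np.array([(u-i['cx'])/i['fx'],-(v-i['cy'])/i['fy'],-1.0])
    return i['T'][:3,3],i['T'][:3,:3]@d
def onplane(i,u,v,z):
    o,d=ray(i,u,v);return o+d*(z-o[2])/d[2]
def cloud(i,d):
    v,u=np.mgrid[:d.shape[0],:d.shape[1]]
    c=np.stack([(u-i['cx'])/i['fx']*d,-(v-i['cy'])/i['fy']*d,-d],-1)
    return c@i['T'][:3,:3].T+i['T'][:3,3]
def proj(i,P):
    c=(np.asarray(P)-i['T'][:3,3])@i['T'][:3,:3]
    return np.array([i['cx']+i['fx']*c[0]/-c[2],i['cy']+i['fy']*c[1]/c[2]])
E
python3 - <<'E'
from h import *
t=cv2.imread('pics/top0.png');s=cv2.imread('pics/scene0.png')
a=cv2.resize(t[140:220,230:420],None,fx=4,fy=4,interpolation=cv2.INTER_CUBIC)
b=cv2.resize(s[170:260,220:410],None,fx=4,fy=4,interpolation=cv2.INTER_CUBIC)
a=cv2.convertScaleAbs(a,alpha=1.6);
cv2.imwrite('pics/crop_t.png',a[:, :]);cv2.imwrite('pics/crop_s.png',b)
i=imaging.camera_info('top');d=np.load('pics/top0.npz')['d'];C=cloud(i,d)
for n,u,v in [('barrel',262,191),('blue',262,245),('stand',382,188),('post',400,154),('hinge',366,160),('dish',315,187),('flask',165,163),('dropper',473,165),('table',330,220)]:
    print(n,C[v,u].round(4))
E
```

```text
barrel [0.4485 0.1396 0.0445]
blue [0.3145 0.1356 0.0297]
stand [ 0.4659 -0.1622  0.0391]
post [ 0.5497 -0.2027  0.0628]
hinge [ 0.5384 -0.1215  0.0312]
dish [0.4668 0.0072 0.0152]
flask [0.5089 0.3793 0.0611]
dropper [ 0.5258 -0.3837  0.071 ]
table [ 0.3837 -0.034   0.0037]
```

View pics/crop_t.png

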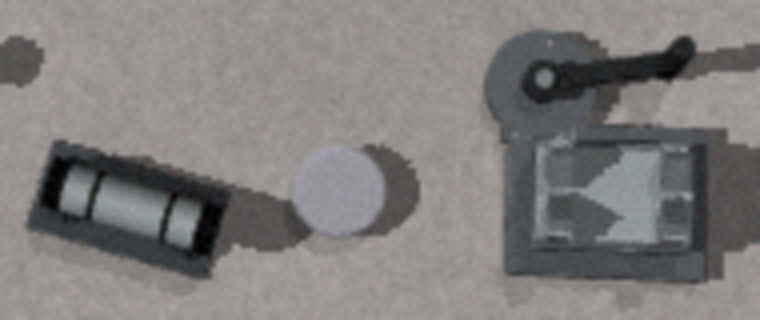

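View pics/crop_s.png

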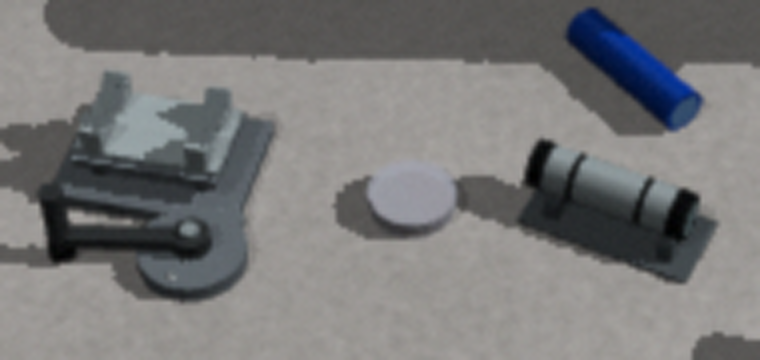

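The crop confirms it: a bare aluminium tube with black rings on a grey rest, and the blue one is separate. I'll work out the camera offset, then move towards the stand.

```bash
python3 - <<'E'
from h import *
i=imaging.camera_info('wrist');s=status.get_state()
from scipy.spatial.transform import Rotation as R
Rt=R.from_euler('xyz',s['eef_rot'],degrees=True).as_matrix()
print((Rt.T@(i['T'][:3,3]-s['tcp_pos'])).round(4)); print((Rt.T@i['T'][:3,:3]).round(3)); print(i['fx'],i['cx'],i['cy'])
# target above the stand
def loc(P): return (Rt.T@(np.array(P)-s['tcp_pos'])/0.2).round(3)
print(loc([.43,.30,.25]),loc([.50,-.14,.25]))
E
```

```text
[ 0.0827 -0.     -0.1586]
[[-0.     0.952  0.306]
 [ 1.     0.     0.001]
 [ 0.001  0.306 -0.952]]
322.30420278985133 315.3474410243428 199.89673196435146
[ 1.721  1.395 -0.119] [ 2.595  3.443 -0.116]
```

Call:
apply_moves:
  moves:
    - [0.9,0.7,-0.1,0,0,0]
    - [0.9,0.7,-0.1,0,0,0]
    - [0.9,0.7,-0.1,0,0,0]
    - [0.9,0.7,-0.1,0,0,0]
  hand: 1
  grip_force: 20

```text
time_s: 0.6
tcp_pos: [0.3058, 0.4724, 0.2462]
eef_rot: [179.9, -0.0, -14.1]
contact_force: [-0.2, -0.0, -0.1]
gripper_width: 0.0529
```

Call:
apply_moves:
  moves:
    - [0.85,0.95,0,0,0,0]
    - [0.85,0.95,0,0,0,0]
    - [0.85,0.95,0,0,0,0]
    - [0.85,0.95,0,0,0,0]

```text
time_s: 1.1
tcp_pos: [0.4211, 0.2514, 0.2464]
eef_rot: [179.9, -0.0, -14.1]
contact_force: [1.0, 1.0, -0.3]
gripper_width: 0.0131
```

```bash
python3 - <<'E'
from h import *
s=status.get_state();print(s)
i=imaging.camera_info('wrist');p,d=imaging.capture('wrist');np.savez('pics/w1.npz',p=p,d=d,T=i['T']);cv2.imwrite('pics/w1.png',p)
E
```

```text
{'time_s': 1.1, 'joints': array([ 5.38831019e+01,  2.16061194e+00, -2.00976320e+01,  3.87798558e-02,
       -6.78189509e+01,  2.19891362e+01]), 'qd': array([-54.82261726,  -5.67911582,  -6.02437996,   0.27051415,
         0.51975868,  54.2456935 ]), 'joint_torque': array([  6.67622879, -33.12865019,  28.29092324,   6.56427249,
        -0.13585262,  -1.64848655]), 'tcp_pos': array([0.4211282 , 0.25135483, 0.24644863]), 'eef_rot': array([ 1.79914978e+02, -4.37354844e-03, -1.41130937e+01]), 'contact_force': array([ 1.00654084,  1.01547926, -0.29348437]), 'moment': array([ 0.0249964 , -0.22233145,  0.07206035]), 'gripper_width': 0.013105940229042367}
```

View pics/w1.png

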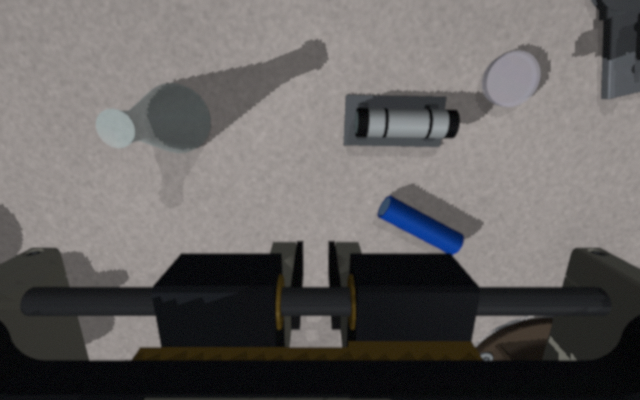

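At TCP (0.42, 0.25) the wrist view shows the barrel on its rest at (410,122), the blue look-alike at (420,225), the dish at (513,80), the flask at (150,120) and the stand at the top-right edge. I'm going over the stand and turning half round so the shut fingers can swing the brace.

Call:
apply_moves:
  moves:
    - [0.1,0.3,0,0,0,0.1]
    - [0.2,0.55,0,0,0,0.2]
    - [0.3,0.75,0,0,0,0.3]
    - [0.4,0.95,0,0,0,0.4]
    - [0.4,0.95,0,0,0,0.55]
    - [0.4,0.95,0,0,0,0.7]
    - [0.4,0.95,0,0,0,0.8]
    - [0.4,0.95,0,0,0,0.9]

```text
time_s: 2.15
tcp_pos: [0.453, 0.0422, 0.2468]
eef_rot: [179.9, -0.2, -93.6]
contact_force: [-0.4, 0.6, 0.0]
gripper_width: 0.0007
```

```bash
python3 - <<'E'
from h import *
from scipy.spatial.transform import Rotation as R
s=status.get_state();print(s['tcp_pos'],s['eef_rot'],s['joints'])
Rt=R.from_euler('xyz',s['eef_rot'],degrees=True).as_matrix()
print(Rt.T@(np.array([.47,-.16,.25])-s['tcp_pos'])/.2)
E
```

```text
[0.45303334 0.04216407 0.24682144] [179.93169008  -0.20107046 -93.60367274] [ 30.36729496  -1.51045833 -23.78977641   0.13878818 -67.88974442
 -34.02351579]
[ 1.00353908 -0.14818533 -0.01254781]
```

Call:
apply_moves:
  moves:
    - [0.3,0,0,0,0,0.1]
    - [0.6,-0.1,0,0,0,0.2]
    - [0.9,-0.1,0,0,0,0.3]
    - [1.0,-0.15,0,0,0,0.4]
    - [1.0,-0.15,0,0,0,0.5]
    - [1.0,-0.15,0,0,0,0.6]
    - [1.0,-0.15,0,0,0,0.75]
    - [1.0,-0.15,0,0,0,0.85]
    - [1.0,-0.15,0,0,0,0.96]
    - [1.0,-0.15,0,0,0,0.96]

```text
time_s: 3.4
tcp_pos: [0.4702, -0.1593, 0.2472]
eef_rot: [-179.8, -0.1, -179.9]
contact_force: [0.4, 0.5, -0.1]
gripper_width: 0.0006
```

```bash
python3 - <<'E'
from h import *
s=status.get_state();print(s['tcp_pos'],s['eef_rot'],s['joints'])
i=imaging.camera_info('wrist');p,d=imaging.capture('wrist');np.savez('pics/w2.npz',p=p,d=d,T=i['T']);cv2.imwrite('pics/w2.png',p)
E
```

```text
[ 0.47019637 -0.15925032  0.24720753] [-1.79809480e+02 -1.13496690e-01 -1.79941735e+02] [  4.16743337   2.7343096  -19.45377655   0.19626735 -67.93888791
 -94.18289804]
```

View pics/w2.png

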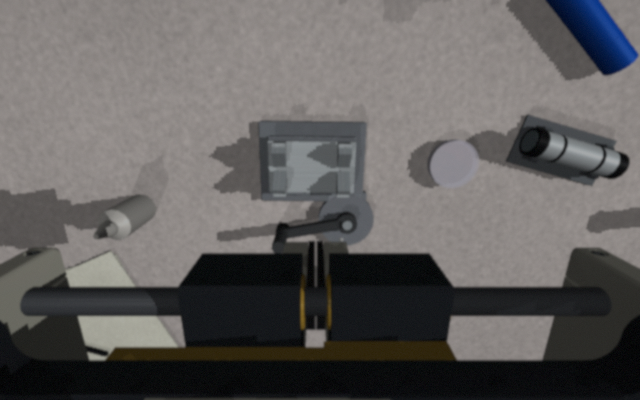

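The wrist view shows the stand plate at (312,160), the hinge cap at (347,224), the post near (283,235), the dish at (453,162) and the barrel at (575,152). Next I measure these.

```bash
python3 - <<'E'
from h import *
z=np.load('pics/w2.npz');p=z['p'];d=z['d'];i=imaging.camera_info('wrist');i['T']=z['T']
C=cloud(i,d)
a=cv2.resize(p[110:260,240:390],None,fx=4,fy=4,interpolation=cv2.INTER_CUBIC)
cv2.imwrite('pics/c2.png',cv2.convertScaleAbs(a,alpha=1.6))
X,Y,Z=C[...,0],C[...,1],C[...,2]
print(np.isfinite(Z).mean(), (d>0).mean())
# post/brace: height & dark
for u,v in [(283,235),(347,224),(312,130),(312,160),(452,162),(285,145),(340,145),(283,228),(290,230)]: print(u,v,C[v,u].round(4),p[v,u])
E
```

```text
1.0 0.9959453125
283 235 [ 0.5477 -0.1991  0.0433] [33 31 31]
347 224 [ 0.5382 -0.1199  0.0304] [123 121 115]
312 130 [ 0.4245 -0.1637  0.0116] [86 81 80]
312 160 [ 0.4556 -0.1634  0.0394] [135 133 129]
452 162 [0.4624 0.0076 0.0156] [144 137 139]
285 145 [ 0.4366 -0.1927  0.0528] [119 117 113]
340 145 [ 0.436  -0.1329  0.0563] [132 130 126]
283 228 [ 0.5476 -0.2013  0.0213] [18 19 18]
290 230 [ 0.5495 -0.1922  0.0233] [45 42 41]
```

View pics/c2.png

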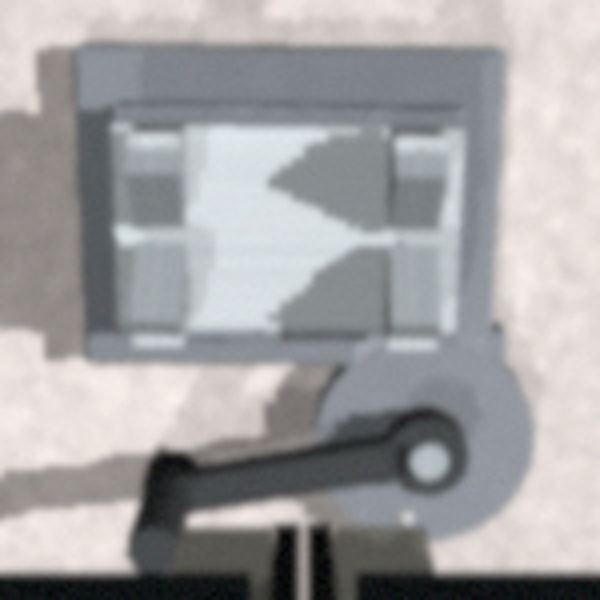

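```bash
python3 - <<'E'
from h import *
z=np.load('pics/w2.npz');i=imaging.camera_info('wrist');i['T']=z['T']
f=lambda x,y,h:onplane(i,240+x/4-.4,110+y/4-.4,h)
P={k:f(*v) for k,v in dict(tl=(79,46,.012),tr=(503,49,.012),bl=(85,361,.012),hinge=(428,461,.030),posttop=(154,550,.062),postbot=(173,468,.025),vl=(117,235,.044),vr=(458,238,.044)).items()}
for k,v in P.items(): print(k,v.round(4))
print('lr angle',np.degrees(np.arctan2(-(P['tr']-P['tl'])[0],(P['tr']-P['tl'])[1])),np.linalg.norm(P['tr']-P['tl']),np.linalg.norm(P['bl']-P['tl']),
np.degrees(np.arctan2(*(P['bl']-P['tl'])[[1,0]])), 'v',np.degrees(np.arctan2(-(P['vr']-P['vl'])[0],(P['vr']-P['vl'])[1])),np.linalg.norm(P['vr']-P['vl']))
# depth-based yaw: the plate edges in cloud
C=cloud(i,z['d']);Z=C[...,2]
m=(C[...,0]>.38)&(C[...,0]<.53)&(C[...,1]>-.26)&(C[...,1]<-.07)
for lo,hi in [(.007,.018),(.03,.044),(.05,.07)]:
    k=(m&(Z>lo)&(Z<hi)).astype(np.uint8);k=cv2.morphologyEx(k,cv2.MORPH_OPEN,np.ones((3,3)))
    q=C[k>0][:,:2];print(lo,len(q),cv2.minAreaRect((q*1000).astype(np.float32)))
th=P['hinge'];
for k in('posttop','postbot'):
    e=P[k]-th;print(k,np.hypot(e[0],e[1]),np.degrees(np.arctan2(e[1],e[0])))
E
```

```text
tl [ 0.4141 -0.2264  0.012 ]
tr [ 0.4148 -0.1002  0.012 ]
bl [ 0.5125 -0.2296  0.012 ]
hinge [ 0.5395 -0.1203  0.03  ]
posttop [ 0.5548 -0.2033  0.062 ]
postbot [ 0.5441 -0.201   0.025 ]
vl [ 0.4644 -0.2128  0.044 ]
vr [ 0.4652 -0.1153  0.044 ]
lr angle -0.3415704779902937 0.1262201331851053 0.09851287815871673 -1.870359945098109 v -0.4361261464502738 0.0975102458769371
0.007 3776 ((471.84539794921875, -158.30361938476562), (142.4276123046875, 115.86485290527344), 89.67961120605469)
0.03 3718 ((463.8739013671875, -164.2184600830078), (100.35903930664062, 70.4888687133789), 89.44884490966797)
0.05 1102 ((463.5726013183594, -164.10427856445312), (85.9505386352539, 59.787837982177734), 89.40369415283203)
posttop 0.08433253532111924 -79.55375568390815
postbot 0.08081745978322837 -86.74270367603725
```

Stand is centred at about (0.4645, -0.164) with yaw about -0.5°. The hinge is at (0.5395, -0.120) and the post at about (0.5535, -0.2035), so the brace is at about 0.17 rad. I'll put the shut fingers behind the post, between post and saddle.

Call:
apply_moves:
  moves:
    - [-0.2,-0.18,0.1,0,0,-0.11]
    - [-0.27,-0.25,0.3,0,0,-0.11]
    - [-0.27,-0.25,0.55,0,0,-0.11]
    - [-0.27,-0.25,0.75,0,0,-0.11]
    - [-0.27,-0.25,0.75,0,0,-0.11]

```text
time_s: 4.08
tcp_pos: [0.5218, -0.2094, 0.0945]
eef_rot: [-179.9, -0.5, -169.7]
contact_force: [-0.2, 0.1, 0.8]
gripper_width: 0.0007
```

```bash
python3 - <<'E'
from h import *
s=status.get_state();print(s['tcp_pos'],s['eef_rot'])
p,d=imaging.capture('top');cv2.imwrite('pics/t3.png',cv2.convertScaleAbs(cv2.resize(p[110:220,320:480],None,fx=4,fy=4,interpolation=cv2.INTER_CUBIC),alpha=1.6))
p,d=imaging.capture('scene');cv2.imwrite('pics/s3.png',cv2.resize(p[130:260,190:330],None,fx=4,fy=4,interpolation=cv2.INTER_CUBIC))
E
```

```text
[ 0.52179795 -0.20943535  0.09446091] [-179.93081109   -0.50987449 -169.72141747]
```

View pics/s3.png

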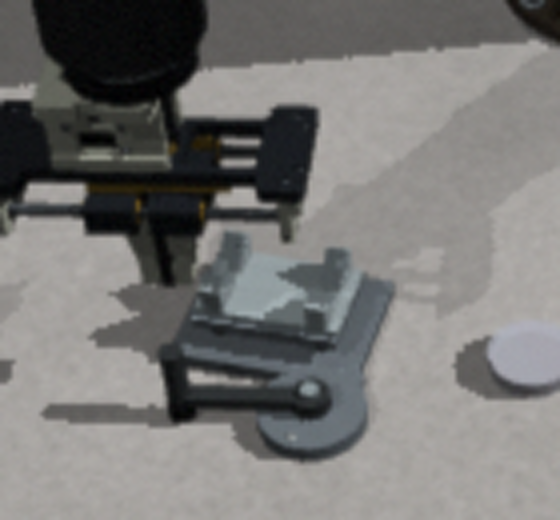

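The scene crop shows the shut fingers above the gap between post (175,380) and saddle. I descend.

Call:
apply_moves:
  moves:
    - [0,0,0.15,0,0,0]
    - [0,0,0.29,0,0,0]
    - [0,0,0.29,0,0,0]

```text
time_s: 4.55
tcp_pos: [0.5249, -0.21, 0.0409]
eef_rot: [-179.8, -0.1, -169.7]
contact_force: [-0.0, -0.4, 1.0]
gripper_width: 0.0001
```

```bash
cat > sweep.py <<'E'
from h import *
import sys
from scipy.spatial.transform import Rotation as R
s=status.get_state();Rt=R.from_euler('xyz',s['eef_rot'],degrees=True).as_matrix()
print(s['tcp_pos'],s['eef_rot'],s['contact_force'])
H=np.array([.5395,-.120])
for a in map(float,sys.argv[1:]):
    r_=np.radians(a);e=np.array([np.sin(r_),-np.cos(r_)]);t=np.array([np.cos(r_),np.sin(r_)])
    F=H+.085*e-.0175*t
    Rg=R.from_euler('xyz',[180,0,-180-.4+a],degrees=True).as_matrix()
    w=R.from_matrix(Rt.T@Rg).as_rotvec()/(np.pi/2)
    x=Rt.T@(np.array([F[0],F[1],.037])-s['tcp_pos'])/.2
    print(a,x.round(3),w.round(3))
E
python3 sweep.py 10 20 30 40 50 60 70 80 90
```

```text
[ 0.52485204 -0.20997152  0.04093922] [-1.79789262e+02 -1.46097722e-01 -1.69662513e+02] [-0.02550571 -0.44832448  0.96691934]
10.0 [-0.063  0.005  0.02 ] [-0.002 -0.002  0.008]
20.0 [-0.138 -0.004  0.019] [-0.002 -0.002 -0.103]
30.0 [-0.213 -0.     0.019] [-0.002 -0.002 -0.214]
40.0 [-0.287  0.017  0.019] [-0.002 -0.002 -0.325]
50.0 [-0.357  0.046  0.019] [-0.002 -0.002 -0.436]
60.0 [-0.42   0.088  0.018] [-0.001 -0.003 -0.547]
70.0 [-0.475  0.139  0.018] [-0.001 -0.003 -0.658]
80.0 [-0.521  0.2    0.018] [-0.001 -0.003 -0.77 ]
90.0 [-0.555  0.267  0.017] [-0.001 -0.003 -0.881]
```

Call:
apply_moves:
  moves:
    - [-0.06,0,0.02,0,0,0]
    - [-0.1,0,0.02,0,0,-0.05]
    - [-0.14,0,0.02,0,0,-0.1]
    - [-0.175,0,0.02,0,0,-0.16]
    - [-0.21,0,0.02,0,0,-0.21]
    - [-0.25,0.01,0.02,0,0,-0.27]
    - [-0.29,0.02,0.02,0,0,-0.325]
    - [-0.32,0.03,0.02,0,0,-0.38]
    - [-0.36,0.045,0.02,0,0,-0.435]
    - [-0.36,0.045,0.02,0,0,-0.435]

```text
time_s: 5.8
tcp_pos: [0.5963, -0.1879, 0.0384]
eef_rot: [-179.8, -0.1, -130.5]
contact_force: [1.1, -0.5, -0.8]
gripper_width: 0.0005
```

```bash
python3 sweep.py 50 60 65 70 75 80 85 88 90; python3 - <<'E'
from h import *
p,d=imaging.capture('scene');cv2.imwrite('pics/s4.png',cv2.resize(p[130:260,190:330],None,fx=4,fy=4,interpolation=cv2.INTER_CUBIC))
E
```

```text
[ 0.59625085 -0.1879426   0.0384381 ] [-1.79778089e+02 -1.43857504e-01 -1.30475647e+02] [ 1.14201955 -0.52501093 -0.76836118]
50.0 [0.01  0.011 0.007] [-0.002 -0.002 -0.001]
60.0 [-0.065  0.003  0.007] [-0.002 -0.002 -0.112]
65.0 [-0.103  0.003  0.007] [-0.002 -0.002 -0.168]
70.0 [-0.141  0.008  0.007] [-0.002 -0.002 -0.223]
75.0 [-0.178  0.015  0.007] [-0.002 -0.002 -0.279]
80.0 [-0.214  0.026  0.007] [-0.002 -0.002 -0.334]
85.0 [-0.25   0.04   0.006] [-0.002 -0.002 -0.39 ]
88.0 [-0.27   0.049  0.006] [-0.002 -0.002 -0.423]
90.0 [-0.284  0.056  0.006] [-0.002 -0.002 -0.445]
```

View pics/s4.png

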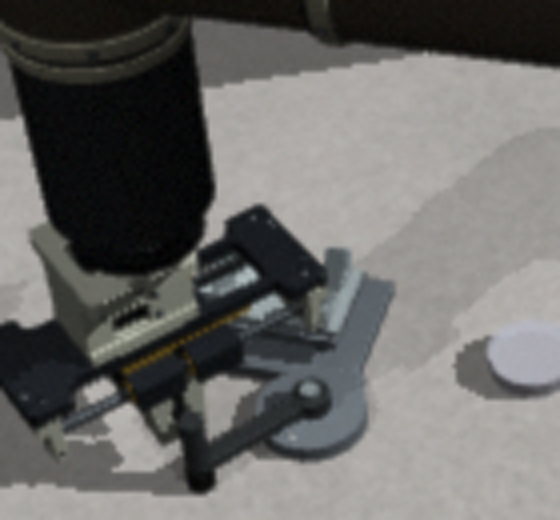

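The brace follows, now at about 50°. I continue through the detent.

Call:
apply_moves:
  moves:
    - [-0.03,0.005,0,0,0,-0.05]
    - [-0.065,0.003,0,0,0,-0.11]
    - [-0.1,0.003,0,0,0,-0.17]
    - [-0.14,0.008,0,0,0,-0.22]
    - [-0.18,0.015,0,0,0,-0.28]
    - [-0.215,0.026,0,0,0,-0.335]
    - [-0.25,0.04,0,0,0,-0.39]
    - [-0.27,0.05,0,0,0,-0.425]
    - [-0.284,0.056,0,0,0,-0.44]
    - [-0.284,0.056,0,0,0,-0.44]

```text
time_s: 7.1
tcp_pos: [0.6241, -0.1391, 0.0387]
eef_rot: [-179.9, -0.3, -91.0]
contact_force: [-0.5, -6.8, 1.0]
gripper_width: 0.0007
```

```bash
python3 sweep.py  90; python3 - <<'E'
from h import *
p,d=imaging.capture('top');cv2.imwrite('pics/t5.png',cv2.convertScaleAbs(cv2.resize(p[110:220,320:480],None,fx=4,fy=4,interpolation=cv2.INTER_CUBIC),alpha=1.6))
p,d=imaging.capture('scene');cv2.imwrite('pics/s5.png',cv2.resize(p[130:280,190:330],None,fx=4,fy=4,interpolation=cv2.INTER_CUBIC))
E
```

```text
[ 0.62406878 -0.13907611  0.03874959] [-179.94977925   -0.33839268  -91.04724029] [-0.52198083 -6.77461782  0.96522331]
90.0 [-0.008 -0.002  0.009] [-0.001 -0.004 -0.007]
```

View pics/s5.png

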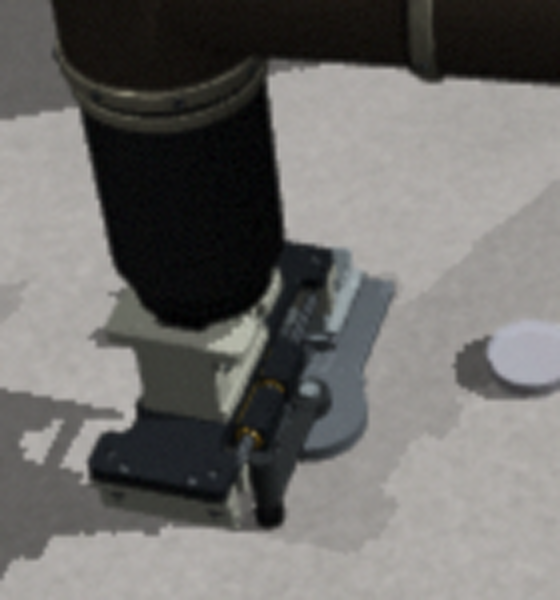

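The contact force jumped to 6.8 N against the push, so the brace is on its stop. I back off, rise and head to the barrel.

Call:
apply_moves:
  moves:
    - [0.08,0,0,0,0,0]
    - [0.1,0,0,0,0,0]
    - [0.1,0,-0.3,0,0,0]
    - [0.1,0,-0.6,0,0,0]
    - [0.1,0.1,-0.9,0,0,0]
    - [-0.15,0.3,-0.9,0,0,0]
    - [-0.35,0.5,-0.9,0,0,0]
    - [-0.6,0.7,-0.9,0,0,0.05]
    - [-0.8,0.8,-0.9,0,0,0.1]
    - [-0.95,0.9,-0.9,0,0,0.15]
  hand: -1

```text
time_s: 8.45
tcp_pos: [0.4467, 0.0566, 0.218]
eef_rot: [-179.8, -0.2, -104.7]
contact_force: [0.3, 0.5, -0.4]
gripper_width: 0.0866
```

```bash
python3 - <<'E'
from h import *
from scipy.spatial.transform import Rotation as R
s=status.get_state();print(s['tcp_pos'],s['eef_rot'],s['joints'])
Rt=R.from_euler('xyz',s['eef_rot'],degrees=True).as_matrix()
print(Rt.T@(np.array([.449,.139,.2])-s['tcp_pos'])/.2)
i=imaging.camera_info('wrist');p,d=imaging.capture('wrist');cv2.imwrite('pics/w6.png',p);np.savez('pics/w6.npz',p=p,d=d,T=i['T'])
p,d=imaging.capture('top');cv2.imwrite('pics/t6.png',cv2.convertScaleAbs(cv2.resize(p[110:220,320:480],None,fx=4,fy=4,interpolation=cv2.INTER_CUBIC),alpha=1.6))
p,d=imaging.capture('scene');cv2.imwrite('pics/s6.png',cv2.resize(p[130:280,190:330],None,fx=4,fy=4,interpolation=cv2.INTER_CUBIC))
E
```

```text
[0.44670646 0.05662064 0.2179789 ] [-179.82233382   -0.22924782 -104.72939628] [ 32.70022858  -0.88907349 -27.16997618   0.3187547  -63.76808693
 -47.5702833 ]
[-0.40163299  0.09390897  0.08799743]
```

View pics/t6.png

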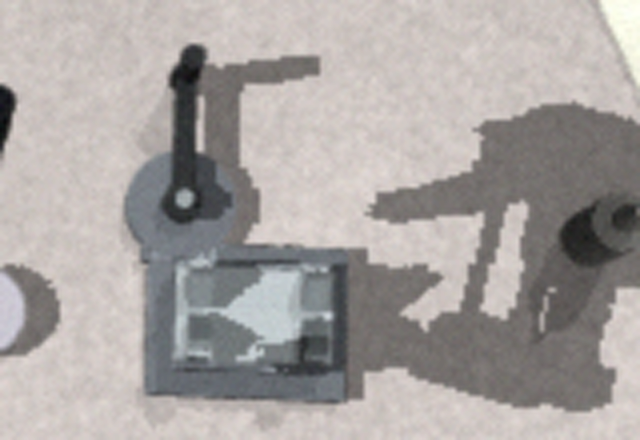

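View pics/w6.png

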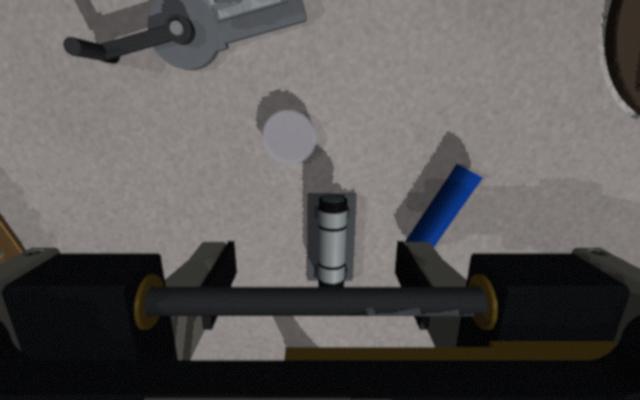

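Brace points straight out along +x (top crop: hinge (184,198), post (190,70)). The wrist view shows the aluminium barrel at (332,240), parallel to the fingers' plane. Next I measure it from several views.

```bash
python3 - <<'E'
from h import *
iw=imaging.camera_info('wrist');it=imaging.camera_info('top');isc=imaging.camera_info('scene')
f=lambda x,y,h:onplane(it,320+x/4-.4,110+y/4-.4,h)
h=f(184,198,.03);pt=f(194,54,.062);e=pt-h;print('brace',h,pt,np.hypot(*e[:2]),np.degrees(np.arctan2(e[1],e[0])))
def cl(i,d,tag):
    C=cloud(i,d);Z=C[...,2]
    m=(abs(C[...,0]-.4485)<.06)&(abs(C[...,1]-.14)<.08)&(Z>.03)&(Z<.055)
    n,l,st,_=cv2.connectedComponentsWithStats(m.astype(np.uint8));k=1+np.argmax(st[1:,4]);q=C[l==k]
    c,sz,a=cv2.minAreaRect((q[:,:2]*1000).astype(np.float32));
    print(tag,len(q),np.round(c,1),np.round(sz,1),round(a,2),'ztop',np.percentile(q[:,2],98).round(4),'mean',q.mean(0).round(4))
for n in ['w1','w2','w6']:
    z=np.load(f'pics/{n}.npz');i=dict(iw);i['T']=z['T'];cl(i,z['d'],n)
for n,i in [('top0',it),('scene0',isc)]: cl(i,np.load(f'pics/{n}.npz')['d'],n)
z=np.load('pics/w2.npz');cv2.imwrite('pics/c2b.png',cv2.resize(z['p'][100:200,490:640],None,fx=5,fy=5,interpolation=cv2.INTER_CUBIC))
z=np.load('pics/w1.npz');cv2.imwrite('pics/c1b.png',cv2.resize(z['p'][80:160,330:480],None,fx=5,fy=5,interpolation=cv2.INTER_CUBIC))
E
```

```text
brace [ 0.54092688 -0.12055276  0.03      ] [ 0.62667588 -0.12164436  0.062     ] 0.08575594099739757 -0.7293414639761545
w1 2969 [449.4 139.6] [111.6  31.8] 74.8 ztop 0.0472 mean [0.4505 0.1405 0.0429]
w2 2904 [448.5 139.8] [113.8  32.1] 74.84 ztop 0.0474 mean [0.4475 0.1352 0.0427]
w6 2382 [448.3 138.5] [110.9  31.9] 74.8 ztop 0.0471 mean [0.4473 0.1321 0.0428]
top0 559 [449.6 138.9] [111.2  31.9] 74.93 ztop 0.0498 mean [0.4485 0.1389 0.0426]
scene0 472 [453.1 138.4] [111.8  31.9] 74.64 ztop 0.0488 mean [0.4573 0.1394 0.0419]
```

View pics/c1b.png

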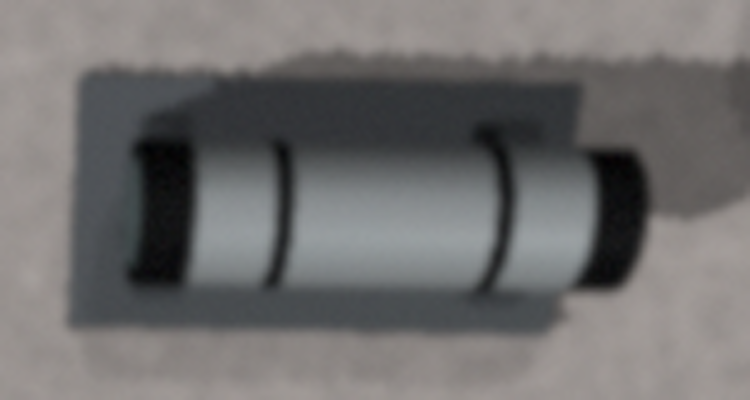

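View pics/c2b.png

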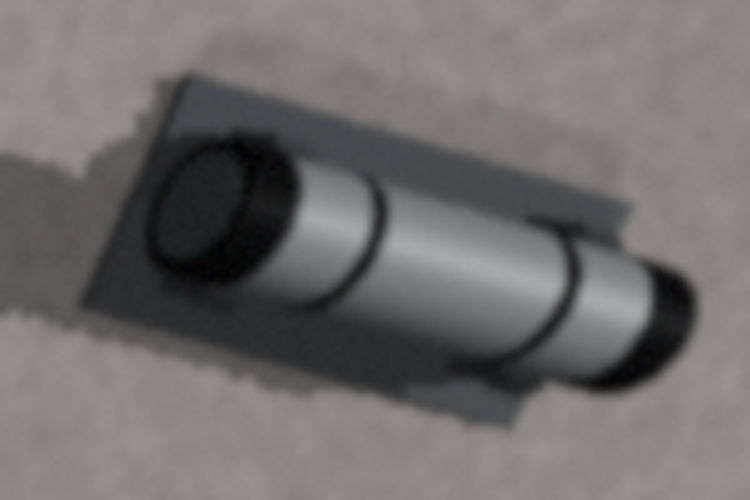

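Barrel centre is (0.4488, 0.1392), axis at 74.85° in the plane, and all views agree. I go above it, then down.

```bash
cat > go.py <<'E'
from h import *
import sys
from scipy.spatial.transform import Rotation as R
x,y,z,yaw=map(float,sys.argv[1:5])
s=status.get_state();Rt=R.from_euler('xyz',s['eef_rot'],degrees=True).as_matrix()
Rg=R.from_euler('xyz',[180,0,yaw],degrees=True).as_matrix()
print(s['time_s'],s['tcp_pos'].round(4),s['eef_rot'].round(2),s['contact_force'].round(1),s['gripper_width'].round(4))
print((Rt.T@(np.array([x,y,z])-s['tcp_pos'])/.2).round(4),(R.from_matrix(Rt.T@Rg).as_rotvec()/(np.pi/2)).round(4))
E
python3 go.py .4488 .1392 .1 -105.15
```

```text
Traceback (most recent call last):
  File "go.py", line 7, in <module>
    print(s['time_s'],s['tcp_pos'].round(4),s['eef_rot'].round(2),s['contact_force'].round(1),s['gripper_width'].round(4))
                                                                                              ^^^^^^^^^^^^^^^^^^^^^^^^
AttributeError: 'float' object has no attribute 'round'
```

```bash
sed -i "s/,s\['gripper_width'\].round(4)/,s['gripper_width']/" go.py; python3 go.py .4488 .1392 .1 -105.15
```

```text
8.6 [0.447  0.0564 0.218 ] [-179.82   -0.23 -104.46] [0.7 0.6 0.5] 0.08754705664542098
[-0.4054  0.0966  0.5883] [-0.002  -0.0025  0.0077]
```

Call:
apply_moves:
  moves:
    - [-0.2,0.05,0.1,0,0,0.008]
    - [-0.405,0.097,0.3,-0.002,-0.002,0.008]
    - [-0.405,0.097,0.45,-0.002,-0.002,0.008]
    - [-0.405,0.097,0.588,-0.002,-0.002,0.008]
    - [-0.405,0.097,0.588,-0.002,-0.002,0.008]
    - [-0.405,0.097,0.588,-0.002,-0.002,0.008]

```text
time_s: 9.35
tcp_pos: [0.4496, 0.139, 0.101]
eef_rot: [-180.0, -0.0, -105.2]
contact_force: [0.7, 0.4, -0.0]
gripper_width: 0.0874
```

```bash
python3 go.py .4488 .1392 .012 -105.15
```

```text
9.35 [0.4496 0.139  0.101 ] [-1.7996e+02 -2.0000e-02 -1.0520e+02] [ 0.7  0.4 -0. ] 0.08742703597570088
[1.000e-04 4.500e-03 4.448e-01] [-0.0005 -0.0002 -0.0005]
```

Call:
apply_moves:
  moves:
    - [0,0.004,0.2,0,0,0]
    - [0,0.004,0.35,0,0,0]
    - [0,0.004,0.44,0,0,0]
    - [0,0.004,0.44,0,0,0]
    - [0,0.004,0.44,0,0,0]

```text
time_s: 9.98
tcp_pos: [0.4499, 0.1398, 0.0143]
eef_rot: [-179.9, 0.1, -105.2]
contact_force: [-0.1, 0.4, 0.3]
gripper_width: 0.0877
```

```bash
python3 go.py .4488 .1392 .012 -105.15;  python3 - <<'E'
from h import *
p,d=imaging.capture('scene');cv2.imwrite('pics/s7.png',cv2.resize(p[120:260,290:460],None,fx=4,fy=4,interpolation=cv2.INTER_CUBIC))
E
```

```text
9.975 [0.4499 0.1398 0.0143] [-1.7988e+02  8.0000e-02 -1.0519e+02] [-0.1  0.4  0.3] 0.08769121616339154
[0.0042 0.0048 0.0116] [-0.0014  0.0009 -0.0005]
```

View pics/s7.png

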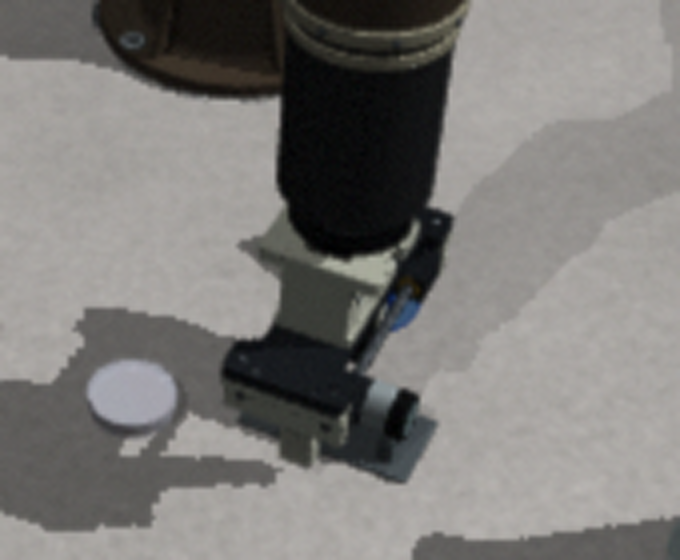

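Fingers straddle the barrel. Small correction, then close.

Call:
apply_moves:
  moves:
    - [0.004,0.005,0.013,0,0,0]
    - [0.004,0.005,0.013,0,0,0]
    - [0.004,0.005,0.013,0,0,0]
    - [0.004,0.005,0.013,0,0,0]
    - [0.004,0.005,0.013,0,0,0]
    - [0.004,0.005,0.013,0,0,0]
    - [0.004,0.005,0.013,0,0,0]
    - [0.004,0.005,0.013,0,0,0]
    - [0.004,0.005,0.013,0,0,0]
  hand: 1
  grip_force: 40

```text
time_s: 11.15
tcp_pos: [0.4492, 0.1394, 0.0119]
eef_rot: [-179.8, 0.1, -105.2]
contact_force: [3.8, -1.8, 1.0]
gripper_width: 0.0312
```

```bash
python3 go.py .4488 .1392 .2 -105.15
```

```text
11.15 [0.4492 0.1394 0.0119] [-1.7983e+02  1.2000e-01 -1.0519e+02] [ 3.8 -1.8  1. ] 0.031222408988014563
[-3.000e-04 -1.200e-03 -9.404e-01] [-0.0018  0.0014 -0.0004]
```

Call:
apply_moves:
  moves:
    - [0,0,-0.1,0,0,0]
    - [0,0,-0.3,0,0,0]
    - [0,0,-0.55,0,0,0]
    - [0,0,-0.75,0,0,0]
    - [0,0,-0.75,0,0,0]

```text
time_s: 11.78
tcp_pos: [0.4495, 0.1402, 0.1645]
eef_rot: [-179.7, 0.4, -105.2]
contact_force: [-0.0, 0.6, -2.5]
gripper_width: 0.0309
```

```bash
python3 go.py .4645 -.164 .16 -90.5;  python3 - <<'E'
from h import *
s=status.get_state();print(s['contact_force'],s['gripper_width'])
p,d=imaging.capture('wrist');cv2.imwrite('pics/w8.png',p);print(0)
E
```

```text
11.775 [0.4495 0.1402 0.1645] [-179.68    0.37 -105.17] [-0.   0.6 -2.5] 0.030922015683672404
[ 1.4487 -0.4703  0.0158] [-0.0041  0.0037 -0.163 ]
[-2.07242233e-03  5.82082327e-01 -2.48149141e+00] 0.030922015683672404
0
```

View pics/w8.png

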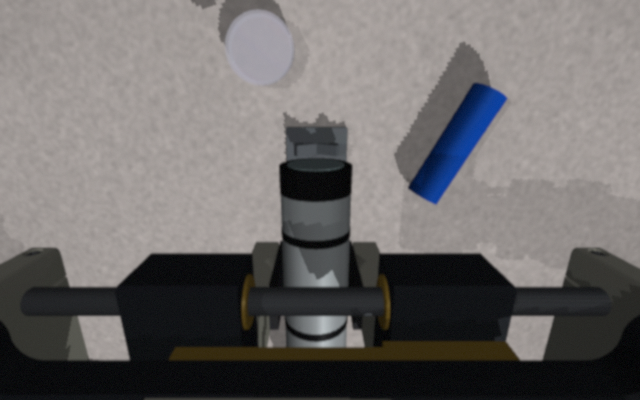

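The barrel is held centrally between the fingers with the load on (-2.5 N). I carry it to above the stand.

Call:
apply_moves:
  moves:
    - [0.2,-0.05,0,0,0,0]
    - [0.45,-0.15,0,0,0,-0.04]
    - [0.7,-0.25,0,0,0,-0.08]
    - [0.95,-0.35,0,0,0,-0.12]
    - [0.95,-0.35,0,0,0,-0.16]

```text
time_s: 12.45
tcp_pos: [0.4641, -0.0654, 0.1595]
eef_rot: [180.0, 0.1, -91.0]
contact_force: [-0.4, 0.4, -2.5]
gripper_width: 0.0308
```

```bash
python3 go.py .4645 -.164 .16 -90.5
```

```text
12.45 [ 0.4641 -0.0654  0.1595] [ 1.7995e+02  1.4000e-01 -9.1000e+01] [-0.4  0.4 -2.5] 0.03078610359835334
[ 0.4929 -0.0105 -0.0036] [ 0.0005  0.0016 -0.0055]
```

```bash
python3 - <<'E'
from h import *
s=status.get_state();i=imaging.camera_info('wrist');p,d=imaging.capture('wrist');cv2.imwrite('pics/w9.png',p);np.savez('pics/w9.npz',p=p,d=d,T=i['T'])
C=cloud(i,d);Z=C[...,2]
m=(C[...,0]>.40)&(C[...,0]<.53)&(C[...,1]>-.26)&(C[...,1]<-.07)
for lo,hi in [(.007,.018),(.03,.044),(.05,.07)]:
    k=(m&(Z>lo)&(Z<hi)).astype(np.uint8);k=cv2.morphologyEx(k,cv2.MORPH_OPEN,np.ones((3,3)))
    q=C[k>0];print(lo,len(q),cv2.minAreaRect((q[:,:2]*1000).astype(np.float32)),np.percentile(q[:,2],[5,50,98]).round(4))
E
```

```text
0.007 6753 ((471.96240234375, -155.91500854492188), (137.97866821289062, 115.99386596679688), 89.64828491210938) [0.011  0.0124 0.014 ]
0.03 7856 ((464.1194763183594, -164.72177124023438), (100.19898223876953, 70.29193878173828), 89.30030822753906) [0.033  0.0382 0.04  ]
0.05 2656 ((464.1623229980469, -164.68002319335938), (86.41165924072266, 60.04875564575195), 89.45272064208984) [0.0516 0.058  0.0644]
```

View pics/w9.png

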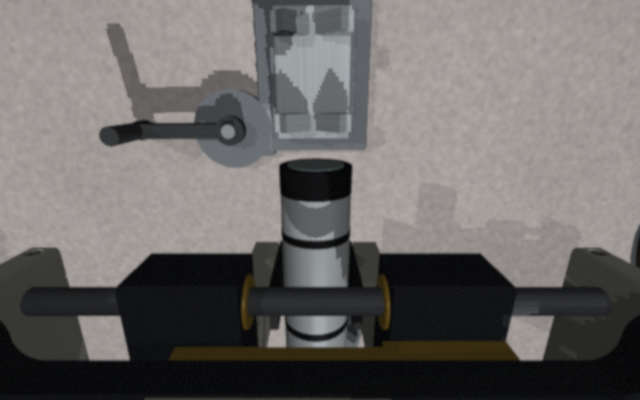

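```bash
python3 - <<'E'
from h import *
from scipy.spatial.transform import Rotation as R
z=np.load('pics/w9.npz');i=imaging.camera_info('wrist');s=status.get_state()
i['T']=z['T'];C=cloud(i,z['d']);Rt=R.from_euler('xyz',s['eef_rot'],degrees=True).as_matrix()
L=(C-s['tcp_pos'])@Rt
m=(abs(L[...,1])<.03)&(L[...,0]>.0)&(L[...,0]<.08)&(L[...,2]>-.06)&(L[...,2]<.0)&(np.mgrid[:400,:640][0]<250)
q=L[m];print(len(q),q.min(0).round(4),q.max(0).round(4))
for a,b in [(.03,.036),(.036,.042),(.042,.048),(.048,.054)]:
    k=q[(q[:,0]>a)&(q[:,0]<b)];
    if len(k): print(a,len(k),'ymid',(k[:,1].min()+k[:,1].max())/2,'ztop',np.percentile(k[:,2],5))
E
python3 go.py .4641 -.1647 .1 -90.6
```

```text
6811 [ 0.0099 -0.03   -0.0363] [ 0.0566  0.03   -0.0001]
0.03 906 ymid 0.0008880003069788867 ztop -0.034822785102717295
0.036 936 ymid 0.000877788209853945 ztop -0.03487362490442239
0.042 964 ymid 0.0009533156268648965 ztop -0.03508018895271742
0.048 1042 ymid 0.0009158897608619061 ztop -0.03504461638365005
12.5 [ 0.4643 -0.0642  0.1596] [ 1.7997e+02  1.5000e-01 -9.0770e+01] [ 1.5 -0.6 -1.9] 0.031016406840460163
[ 0.5033 -0.0061  0.2968] [ 0.0003  0.0017 -0.0019]
```

Call:
apply_moves:
  moves:
    - [0.2,-0.01,0,0,0,0]
    - [0.4,-0.01,0,0,0.001,-0.002]
    - [0.5,-0.01,0.1,0,0.001,-0.002]
    - [0.5,-0.01,0.25,0,0.001,-0.002]
    - [0.5,-0.01,0.297,0,0.001,-0.002]
    - [0.5,-0.01,0.297,0,0.001,-0.002]
  grip_force: 50

```text
time_s: 13.25
tcp_pos: [0.4642, -0.1636, 0.0991]
eef_rot: [179.8, 0.1, -90.6]
contact_force: [0.4, 0.1, -1.6]
gripper_width: 0.0312
```

```bash
python3 go.py .4648 -.164 .055 -90.6;python3 - <<'E'
from h import *
p,d=imaging.capture('top');cv2.imwrite('pics/t10.png',cv2.convertScaleAbs(cv2.resize(p[110:220,320:480],None,fx=4,fy=4,interpolation=cv2.INTER_CUBIC),alpha=1.6))
p,d=imaging.capture('scene');cv2.imwrite('pics/s10.png',cv2.resize(p[130:280,190:330],None,fx=4,fy=4,interpolation=cv2.INTER_CUBIC))
E
```

```text
13.25 [ 0.4642 -0.1636  0.0991] [ 1.7982e+02  6.0000e-02 -9.0570e+01] [ 0.4  0.1 -1.6] 0.031172796384039005
[ 0.0021 -0.0038  0.2203] [0.002  0.0006 0.0004]
```

View pics/s10.png

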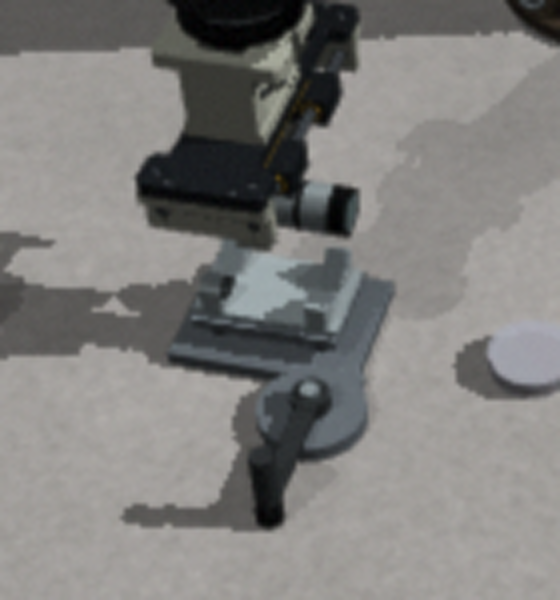

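Barrel is above the V and the brace is still out. I lower to just above seating (TCP z about 0.052).

Call:
apply_moves:
  moves:
    - [0.002,-0.004,0.08,0.002,0,0]
    - [0.002,-0.004,0.16,0.002,0,0]
    - [0.002,-0.004,0.22,0.002,0,0]
    - [0.002,-0.004,0.235,0.002,0,0]
    - [0.002,-0.004,0.235,0.002,0,0]

```text
time_s: 13.98
tcp_pos: [0.4665, -0.1639, 0.0538]
eef_rot: [-179.8, 0.0, -90.5]
contact_force: [-0.4, -0.2, -2.3]
gripper_width: 0.0309
```

```bash
python3 go.py .4648 -.164 .0412 -90.6
```

```text
13.975 [ 0.4665 -0.1639  0.0538] [-1.798e+02  5.000e-02 -9.052e+01] [-0.4 -0.2 -2.3] 0.030908730861312152
[0.0004 0.009  0.0631] [-0.0022  0.0006  0.0009]
```

Call:
apply_moves:
  moves:
    - [0,0.008,0.015,-0.002,0,0]
    - [0,0.009,0.033,-0.002,0,0]
    - [0,0.009,0.033,-0.002,0,0]
    - [0,0.009,0.033,-0.002,0,0]

```text
time_s: 14.48
tcp_pos: [0.4651, -0.164, 0.0475]
eef_rot: [-179.9, 0.0, -90.5]
contact_force: [-0.1, 0.2, 0.3]
gripper_width: 0.0307
```

```bash
python3 go.py .4648 -.164 .0412 -90.6
```

```text
14.475 [ 0.4651 -0.164   0.0475] [-1.7994e+02  5.0000e-02 -9.0520e+01] [-0.1  0.2  0.3] 0.030712411005144203
[0.0002 0.0016 0.0315] [-0.0007  0.0005  0.0009]
```

Contact has just begun at z = 0.0475 (force rose from -2.3 to +0.3 N), as expected. Now I press about 6 mm, in two steps.

Call:
apply_moves:
  moves:
    - [0,0.001,0.008,0,0,0]
    - [0,0.001,0.016,0,0,0]
    - [0,0.001,0.016,0,0,0]
    - [0,0.001,0.016,0,0,0]

```text
time_s: 14.98
tcp_pos: [0.4652, -0.164, 0.0445]
eef_rot: [-179.9, 0.0, -90.5]
contact_force: [-0.2, 0.6, 4.2]
gripper_width: 0.0308
```

```bash
python3 go.py .4648 -.164 .0412 -90.6
```

```text
14.975 [ 0.4652 -0.164   0.0445] [-1.7992e+02  4.0000e-02 -9.0510e+01] [-0.2  0.6  4.2] 0.03082242495863607
[0.0002 0.0019 0.0165] [-0.0009  0.0005  0.001 ]
```

Call:
apply_moves:
  moves:
    - [0,0.002,0.008,0,0,0]
    - [0,0.002,0.017,0,0,0]
    - [0,0.002,0.017,0,0,0]
    - [0,0.002,0.017,0,0,0]
    - [0,0.002,0.017,0,0,0]
    - [0,0.002,0.017,0,0,0]

```text
time_s: 15.72
tcp_pos: [0.4654, -0.164, 0.0415]
eef_rot: [-179.8, 0.0, -90.5]
contact_force: [-0.9, 0.5, 7.7]
gripper_width: 0.0306
```

```bash
python3 go.py .4648 -.164 .0412 -90.6; python3 - <<'E'
from h import *
from scipy.spatial.transform import Rotation as R
s=status.get_state();i=imaging.camera_info('wrist');p,d=imaging.capture('wrist');cv2.imwrite('pics/w11.png',p);np.savez('pics/w11.npz',p=p,d=d,T=i['T'])
p,d=imaging.capture('scene');cv2.imwrite('pics/s11.png',cv2.resize(p[130:280,190:330],None,fx=4,fy=4,interpolation=cv2.INTER_CUBIC))
print(status.get_state()['contact_force'],status.get_state()['moment'])
E
```

```text
15.725 [ 0.4654 -0.164   0.0415] [-1.7985e+02  3.0000e-02 -9.0500e+01] [-0.9  0.5  7.7] 0.03058627205464691
[-0.      0.0031  0.0016] [-0.0017  0.0004  0.0011]
[-1.3070662   1.43211101  6.99894825] [ 0.38961509  0.04664013 -0.09982516]
```

View pics/s11.png

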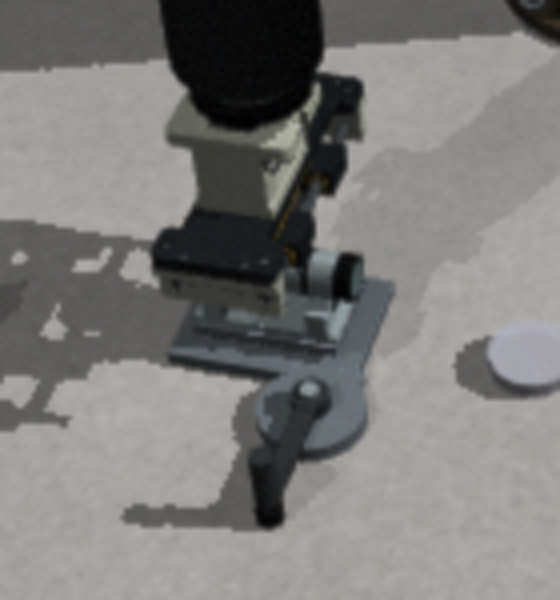

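View pics/w11.png

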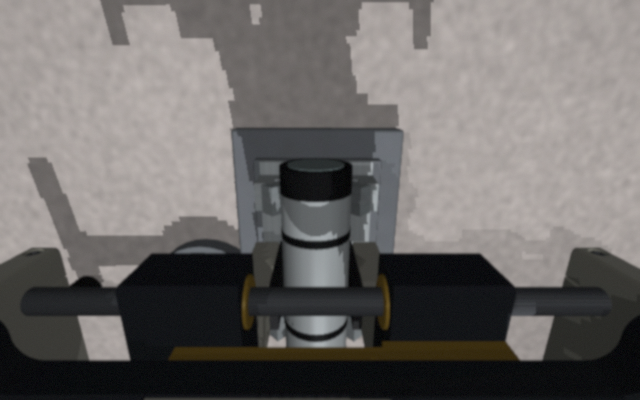

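```bash
python3 - <<'E'
from h import *
from scipy.spatial.transform import Rotation as R
z=np.load('pics/w11.npz');i=imaging.camera_info('wrist')
i['T']=z['T'];C=cloud(i,z['d']);v,u=np.mgrid[:400,:640]
m=(v<245)
X,Y,Z=C[...,0],C[...,1],C[...,2]
def rep(n,k):
    q=C[m&k]
    if len(q): print(n,len(q),q.min(0).round(4),q.max(0).round(4),np.median(q[:,2]).round(4))
B=(abs(X-.464)<.017)&(Z>.058)&(Y<-.19)
rep('barrel',B)
for a,b in [(-.217,-.212),(-.212,-.206),(-.206,-.2)]:
    k=m&B&(Y>a)&(Y<b);q=C[k];print(a,'top',np.percentile(q[:,2],95).round(4),'xmid',((q[:,0].min()+q[:,0].max())/2).round(4))
rep('pads+x',(X>.4815)&(X<.497)&(Y<-.19)&(Y>-.215)&(Z>.045))
rep('pads-x',(X<.4475)&(X>.43)&(Y<-.19)&(Y>-.215)&(Z>.045))
for lo,hi in [(.02,.037)]:
    rep('saddle',(X>.425)&(X<.505)&(Y<-.175)&(Z>lo)&(Z<hi))
rep('plate',(X>.42)&(X<.505)&(Y<-.218)&(Y>-.226)&(Z<.02))
# reference unpressed (w9): saddle heights and pads at the same places
z=np.load('pics/w9.npz');i['T']=z['T'];C=cloud(i,z['d']);X,Y,Z=C[...,0],C[...,1],C[...,2];m=np.ones_like(m)
rep('0 saddle',(X>.425)&(X<.505)&(Y<-.175)&(Z>.02)&(Z<.037))
rep('0 pads+x',(X>.4815)&(X<.497)&(Y<-.19)&(Y>-.215)&(Z>.045))
rep('0 pads-x',(X<.4475)&(X>.43)&(Y<-.19)&(Y>-.215)&(Z>.045))
E
```

```text
barrel 5791 [ 0.4481 -0.2472  0.058 ] [ 0.4804 -0.19    0.2001] 0.0744
-0.217 top 0.0767 xmid 0.4642
-0.212 top 0.0766 xmid 0.4643
-0.206 top 0.0765 xmid 0.4643
pads+x 824 [ 0.4815 -0.2083  0.045 ] [ 0.4946 -0.1935  0.0592] 0.0545
pads-x 851 [ 0.4342 -0.2076  0.0452] [ 0.4475 -0.1931  0.0594] 0.0545
saddle 2068 [ 0.4285 -0.2151  0.02  ] [ 0.4989 -0.175   0.037 ] 0.0317
plate 2033 [ 0.42   -0.226   0.0102] [ 0.505  -0.218   0.0149] 0.0124
0 saddle 554 [ 0.4287 -0.2152  0.0308] [ 0.4988 -0.175   0.037 ] 0.0335
0 pads+x 424 [ 0.4816 -0.208   0.045 ] [ 0.4938 -0.1936  0.0655] 0.0603
0 pads-x 490 [ 0.4338 -0.2075  0.0458] [ 0.4474 -0.193   0.0651] 0.0601
```

```bash
python3 go.py .4648 -.164 .0412 -90.6; python3 - <<'E'
from h import *
r.close_job();s=status.get_state();print(s['time_s'],s['tcp_pos'],s['contact_force'])
E
```

```text
15.825 [ 0.4654 -0.164   0.0416] [-1.7984e+02  3.0000e-02 -9.0500e+01] [-1.3  1.4  7. ] 0.031053494042501115
[0.0001 0.0032 0.0017] [-0.0018  0.0004  0.0011]
the job is handed in; nothing more can be done
the job is handed in; nothing more can be done
```

The job is done and handed in at 15.8 s, with the arm still holding the barrel pressed in the V.

- **Brace:** I swung it out with the shut fingers while the barrel was still on its rest. The fingers met about 7 N at its stop. Pictures afterwards show it pointing straight out along the stand's +x, and it was still out in the last picture.
- **Barrel:** I lifted the aluminium barrel, not the blue look-alike, and laid it lengthwise in the V. The last depth check puts it within 1 mm of the V's middle, both across and along.
- **Press:** The V's pads sank about 6 mm, equally on both sides, which is half of the saddle's travel. The upward force was 7.0 to 7.7 N, close to the 8 N expected.
- **Bystanders:** I never moved near the flask or the dropper bottle. The dish stands undisturbed in the last scene picture. I made no separate final check of the flask and dropper.

One reading stood out. At the end the sensor showed a sideways force of about 1.4 N and a moment of 0.39 N m. The wrist view showed the barrel level at the end I could see, so I left it.

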